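Glass check: feel along the front edge of a pastry riser

ROBOT

A 6-joint arm with a two-finger parallel gripper is mounted at the origin on the work surface. World frame = base frame: x ahead of the robot, y to its left, z up, the work surface at z = 0. Lengths are in m, angles in rad, forces in N, time in s.
With the tool pointing down it reaches from about 0.225 to 0.875 m from the base axis. Payload 3.4 kg.
Tool frame: the origin (TCP) lies midway between the tips of the shut fingers; the grasp point (between the pads) lies manip.pinch_z behind it (manip.pinch_z is the distance from the TCP to the grasp point, in m); z points along the fingers, y is the line along which they close (so a half turn about z gives the same grasp; the last joint's range is limited). The gripper opens to 85 mm and grips with 20 to 120 N. Pads are 22 mm wide; open, the fingers measure 114 mm over their backs; the gripper's body (76 mm by 85 mm) begins 54 mm behind the grasp point. The pads swing forward as they close: fully open they stand 13 mm farther back than shut.
Start: joints at [-0.121, 0.276, 1.505, -0, 1.361, -0.121], TCP at [0.575, -0, 0.231] pointing down, gripper open.
Joint ranges: [-2.89, 2.89], [-0.75, 2.08], [0.22, 2.7], [-1.18, 4.32], [0.11, 2.71], [-2.7, 2.7]. Speed limits (rad/s): [2.57, 2.57, 3.14, 3.14, 3.14, 3.14].

INTERFACE

Orientations are given as a unit quaternion [w, x, y, z].
In Python, from station import manip gives the robot as it stands.
- The arm moves only by the tool play_rows, never from a script. Its argument "motion" is a list of rows, each a list of 3 entries, a list of its own where there are three numbers: the shift along the tool's x, y, z each as a share of 100 mm, from -1 to 1, then the turn, a rotation vector about the tool's x, y, z each as a share of 90 degrees, from -1 to 1, then the closure, from 0 (fully open) to 1 (shut). In form: [[[dx, dy, dz], [rx, ry, rz], claw], ...]. A call has 1 to 5 rows; each row is the pose to reach, as a shift and turn from the pose commanded when the call began, along the tool's axes at that moment; what a row does not reach only later rows make up. A row lasts 1/8 s, in which the tool goes at most 62.5 mm and 10.7 degrees, less where a joint would pass 70% of its speed; a pose out of reach is approached as far as the arm can. A call with a number of a shift or a turn outside -1 to 1 is refused whole. A call with a gripper value outside its range is refused whole. The fingers move at their own pace and stop on an object; "squeeze" is the grip in N (left out, the last holds). Time passes only in rows, so rows that repeat a pose let the fingers close. It gives the time, the measured TCP pose, the force, the opening and the grip force at its end, in the units of the state.
- manip.read_state(): the state, without advancing time (a new reading comes with each control period).
- manip.camera(name): name is "scene" or "side" or "wrist"; returns the picture (400x640x3 uint8, red, green, blue); there is no depth.
- manip.camera_params(name): a dict with "fov_y" (degrees; the focal length in pixels is half the picture's height over the tangent of half this angle, whatever the lens; pixels are square), "cx", "cy" (the principal point, pixels), "distortion" ([k1, k2, p1, p2, k3] as OpenCV has them; the pictures are not rectified), "pose" (4x4, takes a point from camera to world coordinates); the wrist camera has in their place "tool_from_camera" (4x4, takes a point from camera to tool coordinates, whose origin is the TCP and whose axes are the flange's). Camera axes: x right, y up, looking along -z (the intrinsics and any distortion apply to the point x, -y, -z); pixel columns grow to the right and rows downward; lengths in m; the calibration is good to about 2 mm. A picture is of the moment at which its call begins: read the wrist's pose just before it. camera_params takes no time and is no camera call.
- manip.job_done(): hands the job in; it is judged then, once.
The state is a dict: "clock": time; "joint_pos": joint angles; "joint_vel": joint speeds; "tau": joint torques, N m; "position": TCP position; "orientation": TCP orientation; "force": force on the tool from outside, world axes, zero at the start; "ft_torque": the same for the moment, N m; "gripper_width": opening from 0.0 (shut) to 1.0 (fully open); "finger_force": force on a finger pad.
Only numpy, scipy, OpenCV 4.12 (cv2) and the standard library are available. Lean on these libraries where they do the work, as an engineer would, in place of code of your own. Each camera call takes 0.05 s, during which the arm holds its last target. There are 200 camera calls.

TASK

Do the morning glass check on the pastry riser: starting at its left-hand end (your left, facing it), lightly run your fingertips along the whole front edge of the glass shelf, the green edge nearest you, to its right-hand end, keeping them on the edge all the way as if feeling for chips, then lift them clear. Do not press hard, lift or shift the riser, and leave the tarts, the tray, the sugar shaker and the tongs as they stand.

Things in the scene. Friction and masses are not known exactly. Their poses are not given: they have to be found in the camera images.
- riser: Loose glass display riser, about 3.5 kg, on rubber feet: level glass shelf 220 mm deep (its x), 440 mm wide (its y), 8 mm thick, its top 130 mm above the counter, on two steel side frames. Origin on the counter under the middle of the shelf; x points away from the robot (turned up to 0.22 rad), y to the left along the front edge, z up.
- front_edge: The front edge of the shelf, a clear green strip of glass 440 mm long (y), 20 mm deep (x) and 8 mm thick, one piece with the shelf and flush with its top; its origin is the middle of the strip, 4 mm below the top and 10 mm behind the front face; axes as the riser's. This is what the fingertips feel along; touching its top or its front face both count.
- glass (a joint): How far the glass shelf is pressed down on the soft clear bumpers between it and the frames: about 0.001 m per 10 N, 0.0003 to 0.0012 m under its own load at the start, at most 0.006 m.
- edge_left (a point): Left-hand (+y) end of the front edge, on the top face of the glass, 10 mm behind the front face: where the run begins. The first touch may be up to 50 mm inside this end.
- edge_right (a point): Right-hand (-y) end of the front edge, on the top face of the glass, 10 mm behind the front face: where the run ends. The run must reach to within 50 mm of this end.
- tart_tray: Bystander on the glass: steel tray 140 x 190 mm with four lattice jam tarts, 36 mm tall in all; origin under its middle. Stands on the left or right half of the shelf, at least 40 mm behind the front face.
- tart: Bystander on the glass: one lattice jam tart in a white pleated paper case, 66 mm across, 31 mm tall, 90 g; origin under its middle. Stands on the other half of the shelf.
- shaker: Bystander on the counter beside the riser: round steel sugar shaker, 69 mm across, 126 mm tall; origin under its middle.
- tongs: Bystander on the counter at the other side of the riser: steel pastry tongs, 230 mm long (its x), up to 46 mm wide, 22 mm tall, lying flat; origin on the counter near its middle.

How it is judged:
By the outcome, as a careful person would: the job done as asked, in the order asked, and still so for the second after the job is handed in, with the robot touching nothing.
It also fails if it takes over 48 s, if anything falls off the work surface, if the arm or the gripper's body presses on something with over 40 N, if the wrist force passes 120 N, or if a joint passes its speed limit or range.

## Working session

There is one attempt and no reset: what is moved stays moved. The work goes in short steps, Python scripts to look and compute and a tool call to move; the robot and the scene stay as the last step left them, time stands still between calls to the robot, and variables do not carry over. Pictures are saved under pics/ and viewed, at most 10 in all, crops included, and the job is handed in when it is done.

Besides the shell and the picture viewer there is one more tool, called after "Emit:" as a command line: name --argument value ..., lists and objects as JSON in quotes. play_rows: Moves the arm, as the interface text tells. Its arguments: {"type":"object","properties":{"motion":{"type":"array"},"squeeze":{"type":"number"}},"required":["motion"]}

```bash
mkdir -p pics; ls; python3 - <<'E'
from station import manip
import cv2, numpy as np
np.set_printoptions(precision=4,suppress=True)
for n in ["scene","side"]:
    cv2.imwrite(f"pics/{n}0.png",manip.camera(n)[:,:,::-1])
for n in ["scene","side","wrist"]: print(n,manip.camera_params(n))
print(manip.read_state(),manip.pinch_z)
E
```

```text
pics
scene {'fov_y': 48.36033305529859, 'cx': 317.3325505622582, 'cy': 194.42203943393616, 'distortion': array([-0.1263,  0.    ,  0.    ,  0.    ,  0.    ]), 'pose': array([[-0.9999,  0.0051, -0.0158,  0.5778],
       [-0.0152, -0.6682,  0.7438,  0.9879],
       [-0.0067,  0.7439,  0.6682,  0.9698],
       [ 0.    ,  0.    ,  0.    ,  1.    ]])}
side {'fov_y': 56.49997643823002, 'cx': 320.6374598206666, 'cy': 203.22192694943516, 'distortion': array([-0.0816,  0.    ,  0.    ,  0.    ,  0.    ]), 'pose': array([[ 0.7766,  0.328 , -0.5378,  0.1272],
       [-0.6299,  0.4159, -0.6559, -0.5719],
       [ 0.0086,  0.8482,  0.5296,  0.5805],
       [ 0.    ,  0.    ,  0.    ,  1.    ]])}
wrist {'fov_y': 64.74983738184844, 'cx': 324.1070585155385, 'cy': 193.82068340379058, 'distortion': array([-0.0384,  0.    ,  0.    ,  0.    ,  0.    ]), 'tool_from_camera': array([[-0.0006,  0.9479,  0.3185,  0.0812],
       [ 1.    ,  0.0003,  0.0011, -0.0006],
       [ 0.001 ,  0.3185, -0.9479, -0.1426],
       [ 0.    ,  0.    ,  0.    ,  1.    ]])}
{'clock': 0.1, 'joint_pos': array([-0.121 ,  0.2765,  1.506 , -0.    ,  1.3607, -0.121 ]), 'joint_vel': array([-0.0008, -0.0021, -0.0021,  0.0016, -0.0006, -0.0011]), 'tau': array([  0.0016, -41.7698, -24.6405,  -0.0002,   0.0058,   0.    ]), 'position': array([0.5745, 0.    , 0.2306]), 'orientation': array([-0.0006,  0.7071,  0.7071, -0.0005]), 'force': array([ 0.5168,  0.3084, -0.6206]), 'ft_torque': array([-0.0066, -0.0402,  0.0522]), 'finger_force': 0.0, 'gripper_width': 1.0012792704762785} 0.0187
```

View pics/scene0.png

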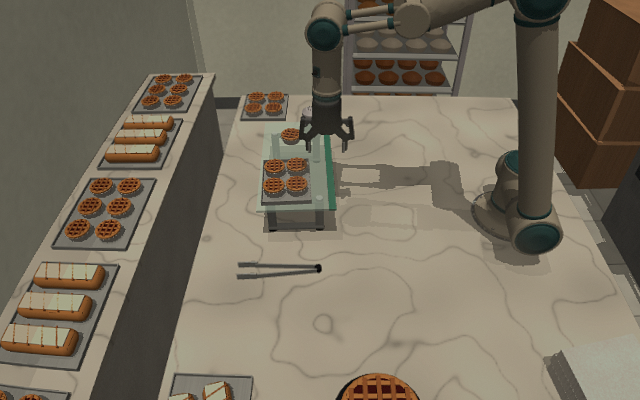

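View pics/side0.png

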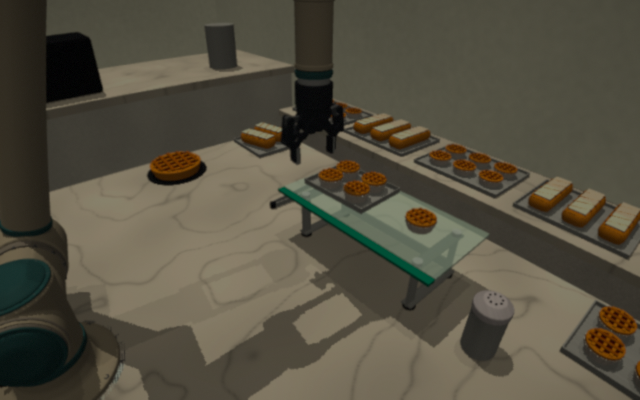

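The scene view shows the riser with the tray at (287,177) and the green edge running from about (335,208) up to (322,130). In the side view the green edge runs from (281,189), the left end, to (432,277), the right end. I'll enlarge both.

```bash
cat > h.py <<'E'
import numpy as np, cv2
from station import manip
def K(p):
    f=200/np.tan(np.radians(p["fov_y"])/2)
    return np.array([[f,0,p["cx"]],[0,f,p["cy"]],[0,0,1]])
def pose(n,T=None):
    p=manip.camera_params(n); return p, (p["pose"] if T is None else T@p["tool_from_camera"])
def onplane(n,px,z,T=None):
    p,M=pose(n,T)
    u=cv2.undistortPoints(np.array(px,float).reshape(-1,1,2),K(p),p["distortion"])[:,0]
    d=np.c_[u[:,0],-u[:,1],-np.ones(len(u))]@M[:3,:3].T
    return M[:3,3]+d*((z-M[2,3])/d[:,2])[:,None]
def proj(n,X,T=None):
    p,M=pose(n,T); c=(np.atleast_2d(X)-M[:3,3])@M[:3,:3]
    return cv2.projectPoints(c*[1,-1,-1],np.zeros(3),np.zeros(3),K(p),p["distortion"])[0][:,0]
E
python3 - <<'E'
import cv2, numpy as np
a=cv2.imread("pics/side0.png")[165:305,255:455]
b=cv2.imread("pics/scene0.png")[110:250,240:350]
cv2.imwrite("pics/c.png",np.hstack([cv2.resize(a,None,fx=4,fy=4,interpolation=2)[:560,:]]))
cv2.imwrite("pics/d.png",cv2.resize(b,None,fx=4,fy=4,interpolation=2))
E
```

```text
(no output)
```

View pics/c.png

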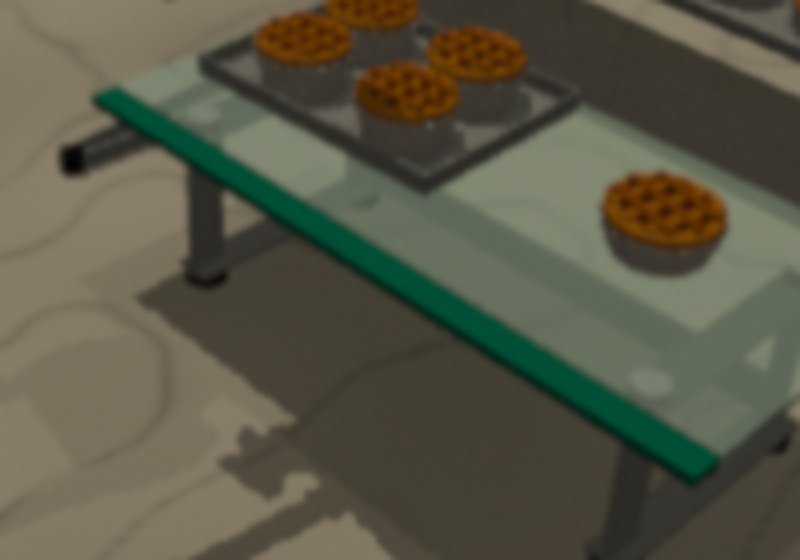

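View pics/d.png

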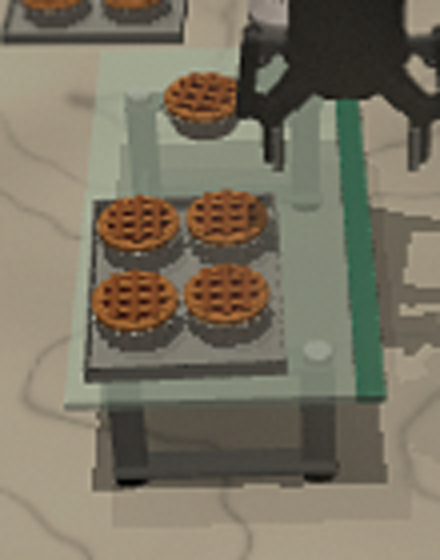

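Side crop: the green strip's top face has its left rear corner at (115,88), left front at (96,98), right rear at (718,463) and right front at (697,473). Scene crop: the left end corners are about (385,392) front and (357,392) rear, and the rear left glass corner is about (66,400).

```bash
python3 - <<'E'
from h import *
np.set_printoptions(precision=4,suppress=True)
s=(np.array([[115,88],[96,98],[718,463],[697,473]])+.5)/4-.5+[255,165]
A=onplane("side",s,.1295); print(A)
print("len",np.linalg.norm(A[0]-A[2]),np.linalg.norm(A[1]-A[3]))
c=(np.array([[385,392],[357,392],[66,400],[100,50]])+.5)/4-.5+[240,110]
B=onplane("scene",c,.1295); print(B, np.linalg.norm(B[0]-B[2]))
E
```

```text
[[ 0.5618  0.1034  0.1295]
 [ 0.5458  0.1003  0.1295]
 [ 0.5807 -0.3323  0.1295]
 [ 0.5685 -0.3302  0.1295]]
len 0.436134246478755 0.43118221429520864
[[ 0.5462  0.1062  0.1295]
 [ 0.5653  0.1064  0.1295]
 [ 0.7638  0.116   0.1295]
 [ 0.7864 -0.3216  0.1295]] 0.2178767029227231
```

Both cameras agree on the lengths (436 and 218 mm against 440 and 220 given). The front edge runs from about (0.546, 0.105) to (0.566, -0.333), with a yaw of about 0.046. I'll shut the fingers and move above the left end with the tool aligned to the edge.

Emit:
play_rows --motion '[[[0.3, -0.06, 0], [0, 0, -0.029], 1], [[0.6, -0.12, 0], [0, 0, -0.029], 1], [[0.92, -0.18, 0], [0, 0, -0.029], 1], [[0.92, -0.18, 0], [0, 0, -0.029], 1], [[0.92, -0.18, 0.1], [0, 0, -0.029], 1]]' --squeeze 20

```text
clock: 0.72
position: [0.5577, 0.0916, 0.2214]
orientation: [0.001, 0.691, 0.723, 0.0]
force: [0.6, -0.2, -0.7]
gripper_width: 0.003
finger_force: 0.0
```

Emit:
play_rows --motion '[[[0, 0, 0.15], [0, 0, 0], 1], [[0, 0, 0.3], [0, 0, 0], 1], [[0, 0, 0.4], [0, 0, 0], 1], [[0, 0, 0.4], [0, 0, 0], 1]]'

```text
clock: 1.23
position: [0.5564, 0.0917, 0.18]
orientation: [-0.001, 0.691, 0.723, -0.001]
force: [0.2, 0.9, 0.0]
gripper_width: 0.002
finger_force: 0.0
```

```bash
python3 - <<'E'
from h import *
from scipy.spatial.transform import Rotation as R
np.set_printoptions(precision=4,suppress=True)
st=manip.read_state(); print(st)
T=np.eye(4); q=st["orientation"]; T[:3,:3]=R.from_quat(np.r_[q[1:],q[0]]).as_matrix(); T[:3,3]=st["position"]; np.save("T1.npy",T)
w=manip.camera("wrist")[:,:,::-1]; s=manip.camera("scene")[:,:,::-1]; d=manip.camera("side")[:,:,::-1]
cv2.imwrite("pics/w1.png",w); cv2.imwrite("pics/s1.png",s)
a=cv2.resize(s[100:225,240:365],(500,500),interpolation=2); b=cv2.resize(d[130:230,250:325],(300,400),interpolation=2)
b=cv2.copyMakeBorder(b,0,100,0,0,0)
cv2.imwrite("pics/sd1.png",np.hstack([a,b]))
E
```

```text
{'clock': 1.225, 'joint_pos': array([ 0.04  ,  0.2939,  1.6106, -0.    ,  1.2395, -0.0051]), 'joint_vel': array([ 0.0036, -0.0149, -0.0287,  0.0004,  0.0051,  0.0005]), 'tau': array([ -0.0654, -40.9203, -22.9327,  -0.0046,  -0.031 ,  -0.0003]), 'position': array([0.5564, 0.0917, 0.18  ]), 'orientation': array([-0.0008,  0.691 ,  0.7229, -0.0009]), 'force': array([0.2377, 0.8928, 0.0196]), 'ft_torque': array([ 0.0131,  0.0117, -0.0006]), 'finger_force': 0.0, 'gripper_width': 0.0022532985445809675}
```

View pics/w1.png

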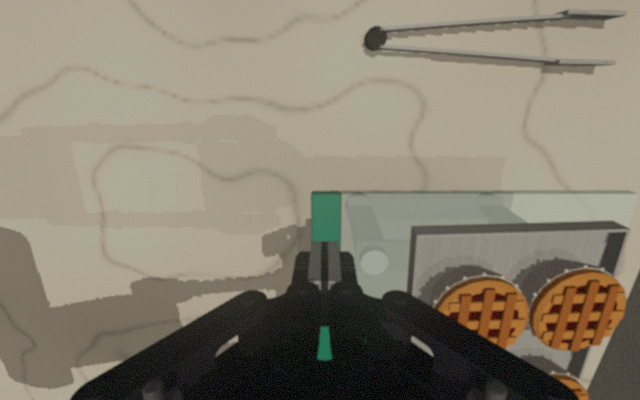

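View pics/sd1.png

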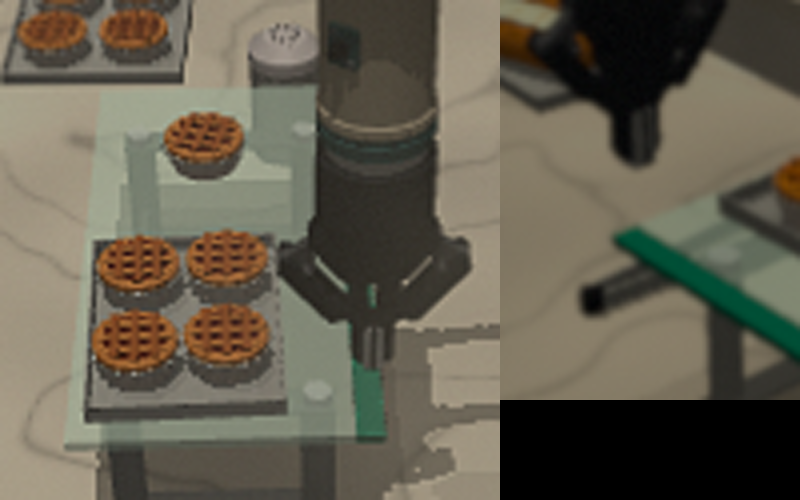

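The wrist view shows the left end of the strip at row 193, from column 312 (front) to 340 (rear). At row 240 it spans 313 to 341, so the tool is aligned with it. Next I check the offset.

```bash
python3 - <<'E'
from h import *
np.set_printoptions(precision=4,suppress=True)
T=np.load("T1.npy")
P=onplane("wrist",[[312,193],[340.5,193],[312.8,240],[341,240]],.1295,T); print(P)
print("tool",(P-T[:3,3])@T[:3,:3])
E
```

```text
[[0.5469 0.1082 0.1295]
 [0.5652 0.109  0.1295]
 [0.5485 0.0746 0.1295]
 [0.5676 0.0754 0.1295]]
tool [[ 0.0169 -0.0087  0.0505]
 [ 0.0169  0.0097  0.0505]
 [-0.0168 -0.0085  0.0505]
 [-0.0167  0.0106  0.0505]]
```

Well aligned: the strip's centre line is about 0.7 mm off and its end is 17 mm ahead in tool x. Now I descend.

Emit:
play_rows --motion '[[[0.03, 0.01, 0.2], [0, 0, 0], 1], [[0.03, 0.01, 0.38], [0, 0, 0], 1], [[0.03, 0.01, 0.45], [0, 0, 0], 1], [[0.03, 0.01, 0.46], [0, 0, 0], 1], [[0.03, 0.01, 0.46], [0, 0, 0], 1]]'

```text
clock: 2.0
position: [0.5585, 0.095, 0.1361]
orientation: [0.001, 0.691, 0.723, 0.001]
force: [0.0, 0.8, -0.4]
gripper_width: 0.001
finger_force: 0.0
```

Emit:
play_rows --motion '[[[0, 0, 0.01], [0, 0, 0], 1], [[0, 0, 0.02], [0, 0, 0], 1], [[0, 0, 0.02], [0, 0, 0], 1]]'

```text
clock: 2.38
position: [0.5579, 0.095, 0.1334]
orientation: [0.0, 0.691, 0.723, 0.0]
force: [0.3, -0.5, 0.3]
gripper_width: -0.0
finger_force: 0.0
```

Emit:
play_rows --motion '[[[0, 0, 0.01], [0, 0, 0], 1], [[0, 0, 0.02], [0, 0, 0], 1], [[0, 0, 0.02], [0, 0, 0], 1]]'

```text
clock: 2.75
position: [0.5578, 0.095, 0.1312]
orientation: [-0.0, 0.691, 0.723, -0.0]
force: [0.0, 0.3, -0.0]
gripper_width: -0.002
finger_force: 0.0
```

Emit:
play_rows --motion '[[[0, 0, 0.01], [0, 0, 0], 1], [[0, 0, 0.01], [0, 0, 0], 1]]'

```text
clock: 3.0
position: [0.5578, 0.095, 0.1302]
orientation: [-0.0, 0.691, 0.723, -0.0]
force: [0.4, 0.1, 0.6]
gripper_width: 0.003
finger_force: 0.0
```

Emit:
play_rows --motion '[[[0, 0, 0.005], [0, 0, 0], 1], [[0, 0, 0.01], [0, 0, 0], 1], [[0, 0, 0.01], [0, 0, 0], 1]]'

```text
clock: 3.38
position: [0.5579, 0.095, 0.1293]
orientation: [0.0, 0.691, 0.723, 0.0]
force: [0.2, 0.2, -0.1]
gripper_width: -0.002
finger_force: 0.0
```

Emit:
play_rows --motion '[[[0, 0, 0.005], [0, 0, 0], 1], [[0, 0, 0.005], [0, 0, 0], 1]]'

```text
clock: 3.62
position: [0.5579, 0.095, 0.1291]
orientation: [0.0, 0.691, 0.723, 0.0]
force: [-0.4, -0.1, 1.4]
gripper_width: -0.0
finger_force: 1.0
```

Emit:
play_rows --motion '[[[0, 0, 0.005], [0, 0, 0], 1], [[0, 0, 0.005], [0, 0, 0], 1]]'

```text
clock: 3.88
position: [0.5579, 0.095, 0.1288]
orientation: [0.0, 0.691, 0.723, 0.0]
force: [-2.0, -0.7, 4.6]
gripper_width: 0.001
finger_force: 2.5
```

Contact is light, about 4 N. Now I slide to the right.

Emit:
play_rows --motion '[[[-0.04, 0, 0], [0, 0, 0], 1], [[-0.08, 0, 0], [0, 0, 0], 1], [[-0.12, 0, 0], [0, 0, 0], 1], [[-0.16, 0, 0], [0, 0, 0], 1], [[-0.2, 0, 0], [0, 0, 0], 1]]'

```text
clock: 4.5
position: [0.5595, 0.0758, 0.1287]
orientation: [-0.0, 0.691, 0.723, 0.001]
force: [0.2, 4.4, 4.9]
gripper_width: 0.001
finger_force: 2.5
```

Emit:
play_rows --motion '[[[-0.06, 0, 0], [0, 0, 0], 1], [[-0.12, 0, 0], [0, 0, 0], 1], [[-0.18, 0, 0], [0, 0, 0], 1], [[-0.24, 0, 0], [0, 0, 0], 1], [[-0.3, 0, 0], [0, 0, 0], 1]]'

```text
clock: 5.12
position: [0.5609, 0.0458, 0.1288]
orientation: [-0.0, 0.691, 0.723, 0.001]
force: [-0.2, 4.1, 5.4]
gripper_width: -0.003
finger_force: 2.6
```

Emit:
play_rows --motion '[[[-0.06, 0, 0], [0, 0, 0], 1], [[-0.12, 0, 0], [0, 0, 0], 1], [[-0.18, 0, 0], [0, 0, 0], 1], [[-0.24, 0, 0], [0, 0, 0], 1], [[-0.3, 0, 0], [0, 0, 0], 1]]'

```text
clock: 5.75
position: [0.5622, 0.0158, 0.1287]
orientation: [-0.0, 0.691, 0.723, 0.001]
force: [0.8, 4.3, 5.3]
gripper_width: -0.0
finger_force: 2.7
```

Emit:
play_rows --motion '[[[-0.06, 0, -0.001], [0, 0, 0], 1], [[-0.12, 0, -0.001], [0, 0, 0], 1], [[-0.18, 0, -0.001], [0, 0, 0], 1], [[-0.24, 0, -0.001], [0, 0, 0], 1], [[-0.3, 0, -0.001], [0, 0, 0], 1]]'

```text
clock: 6.38
position: [0.5634, -0.0143, 0.1287]
orientation: [-0.0, 0.691, 0.723, 0.001]
force: [-0.9, 3.7, 5.5]
gripper_width: -0.001
finger_force: 2.6
```

Emit:
play_rows --motion '[[[-0.06, 0, 0], [0, 0, 0], 1], [[-0.12, 0, 0], [0, 0, 0], 1], [[-0.18, 0, 0], [0, 0, 0], 1], [[-0.24, 0, 0], [0, 0, 0], 1], [[-0.3, 0, 0], [0, 0, 0], 1]]'

```text
clock: 7.0
position: [0.5647, -0.0442, 0.1287]
orientation: [-0.0, 0.691, 0.723, 0.001]
force: [-0.3, 3.4, 5.3]
gripper_width: -0.001
finger_force: 2.7
```

```bash
python3 - <<'E'
from h import *
d=manip.camera("side"); s=manip.camera("scene")
a=cv2.resize(d[150:300,250:450,::-1],(600,450),interpolation=2)
cv2.imwrite("pics/m.png",a)
print(manip.read_state()["force"])
E
```

```text
[-0.0091299   1.70877399  5.44793534]
```

View pics/m.png

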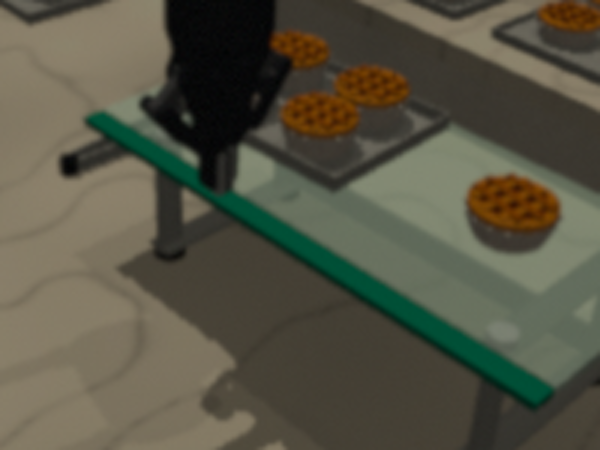

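The crop shows the fingertips resting on the green strip at about (220,188), centred on it, with the riser and tray in place. I continue.

Emit:
play_rows --motion '[[[-0.06, 0, 0], [0, 0, 0], 1], [[-0.12, 0, 0], [0, 0, 0], 1], [[-0.18, 0, 0], [0, 0, 0], 1], [[-0.24, 0, 0], [0, 0, 0], 1], [[-0.3, 0, 0], [0, 0, 0], 1]]'

```text
clock: 7.72
position: [0.5659, -0.0741, 0.1287]
orientation: [-0.0, 0.691, 0.723, 0.001]
force: [0.0, 4.5, 5.7]
gripper_width: 0.003
finger_force: 2.8
```

Emit:
play_rows --motion '[[[-0.08, 0, 0], [0, 0, 0], 1], [[-0.16, 0, 0], [0, 0, 0], 1], [[-0.24, 0, 0], [0, 0, 0], 1], [[-0.32, 0, 0], [0, 0, 0], 1], [[-0.4, 0, 0], [0, 0, 0], 1]]'

```text
clock: 8.35
position: [0.5676, -0.1141, 0.1287]
orientation: [-0.0, 0.691, 0.723, 0.001]
force: [-0.5, 3.4, 6.0]
gripper_width: 0.002
finger_force: 2.8
```

Emit:
play_rows --motion '[[[-0.08, 0, 0], [0, 0, 0], 1], [[-0.16, 0, 0], [0, 0, 0], 1], [[-0.24, 0, 0], [0, 0, 0], 1], [[-0.32, 0, 0], [0, 0, 0], 1], [[-0.4, 0, 0], [0, 0, 0], 1]]'

```text
clock: 8.98
position: [0.5694, -0.1539, 0.1287]
orientation: [-0.001, 0.691, 0.723, 0.001]
force: [0.6, 5.1, 6.5]
gripper_width: 0.0
finger_force: 2.9
```

Force is creeping up, so I'm easing off slightly.

Emit:
play_rows --motion '[[[-0.08, 0, -0.001], [0, 0, 0], 1], [[-0.16, 0, -0.002], [0, 0, 0], 1], [[-0.24, 0, -0.002], [0, 0, 0], 1], [[-0.32, 0, -0.002], [0, 0, 0], 1], [[-0.4, 0, -0.002], [0, 0, 0], 1]]'

```text
clock: 9.6
position: [0.571, -0.194, 0.1287]
orientation: [-0.001, 0.691, 0.723, 0.001]
force: [-0.0, 4.6, 6.2]
gripper_width: 0.003
finger_force: 2.7
```

Emit:
play_rows --motion '[[[-0.08, 0, 0], [0, 0, 0], 1], [[-0.16, 0, 0], [0, 0, 0], 1], [[-0.24, 0, 0], [0, 0, 0], 1], [[-0.32, 0, 0], [0, 0, 0], 1], [[-0.4, 0, 0], [0, 0, 0], 1]]'

```text
clock: 10.22
position: [0.5728, -0.2339, 0.1287]
orientation: [-0.001, 0.691, 0.723, 0.001]
force: [0.6, 5.1, 5.7]
gripper_width: 0.002
finger_force: 2.7
```

Emit:
play_rows --motion '[[[-0.08, 0, 0], [0, 0, 0], 1], [[-0.16, 0, 0], [0, 0, 0], 1], [[-0.24, 0, 0], [0, 0, 0], 1], [[-0.32, 0, 0], [0, 0, 0], 1], [[-0.4, 0, 0], [0, 0, 0], 1]]'

```text
clock: 10.85
position: [0.5746, -0.2738, 0.1287]
orientation: [-0.001, 0.691, 0.723, 0.001]
force: [-0.4, 4.3, 5.3]
gripper_width: 0.002
finger_force: 2.7
```

Emit:
play_rows --motion '[[[-0.06, 0, 0], [0, 0, 0], 1], [[-0.12, 0, 0], [0, 0, 0], 1], [[-0.18, 0, 0], [0, 0, 0], 1], [[-0.24, 0, 0], [0, 0, 0], 1], [[-0.28, 0, 0], [0, 0, 0], 1]]'

```text
clock: 11.48
position: [0.5758, -0.3017, 0.1287]
orientation: [-0.001, 0.691, 0.723, 0.001]
force: [-1.4, 3.8, 5.0]
gripper_width: -0.002
finger_force: 2.8
```

```bash
python3 - <<'E'
from h import *
d=manip.camera("side")
cv2.imwrite("pics/n.png",cv2.resize(d[180:300,340:500,::-1],(800,600),interpolation=2))
st=manip.read_state(); print(st["force"],st["position"])
E
```

```text
[-0.38360382  3.57098087  5.2537889 ] [ 0.57587388 -0.30227534  0.12872931]
```

View pics/n.png

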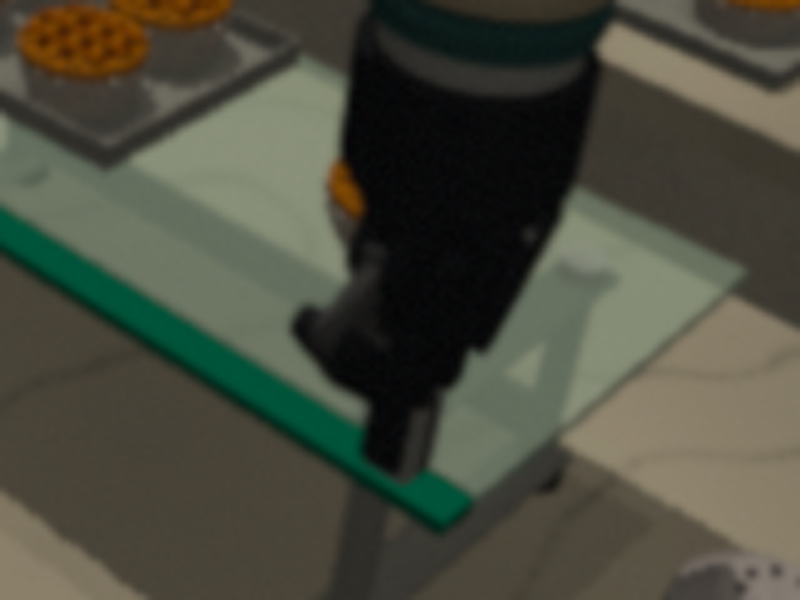

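The fingertips are on the strip at (400,475) in this crop, with the right corner at about (445,525), roughly 29 mm from the TCP. I run to the end, then lift.

Emit:
play_rows --motion '[[[-0.05, 0, 0], [0, 0, 0], 1], [[-0.1, 0, 0], [0, 0, 0], 1], [[-0.14, 0, 0], [0, 0, 0], 1], [[-0.17, 0, 0], [0, 0, 0], 1], [[-0.17, 0, 0], [0, 0, 0], 1]]'

```text
clock: 12.15
position: [0.5766, -0.319, 0.1287]
orientation: [-0.001, 0.691, 0.723, 0.0]
force: [0.6, 3.3, 5.2]
gripper_width: 0.0
finger_force: 2.7
```

Emit:
play_rows --motion '[[[0, 0, -0.01], [0, 0, 0], 1], [[0, 0, -0.1], [0, 0, 0], 1], [[0, 0, -0.3], [0, 0, 0], 1], [[0, 0, -0.6], [0, 0, 0], 1], [[0, 0, -0.9], [0, 0, 0], 1]]'

```text
clock: 12.78
position: [0.5765, -0.3201, 0.2193]
orientation: [-0.0, 0.691, 0.723, -0.0]
force: [-0.2, -0.0, -0.4]
gripper_width: 0.001
finger_force: 0.0
```

Emit:
play_rows --motion '[[[0, 0, 0], [0, 0, 0], 1], [[0, 0, 0], [0, 0, 0], 1], [[0, 0, 0], [0, 0, 0], 1]]'

```text
clock: 13.15
position: [0.5761, -0.3192, 0.217]
orientation: [-0.001, 0.691, 0.723, -0.0]
force: [0.2, -0.1, 0.0]
gripper_width: -0.002
finger_force: 0.0
```

```bash
python3 - <<'E'
from h import *
d=manip.camera("side"); cv2.imwrite("pics/e.png",d[:,:,::-1])
a=cv2.imread("pics/side0.png")[165:305,255:455]; b=d[165:305,255:455,::-1]
cv2.imwrite("pics/e2.png",np.vstack([cv2.resize(a,None,fx=2,fy=2),cv2.resize(b,None,fx=2,fy=2)]))
E
```

```text
(no output)
```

View pics/e2.png

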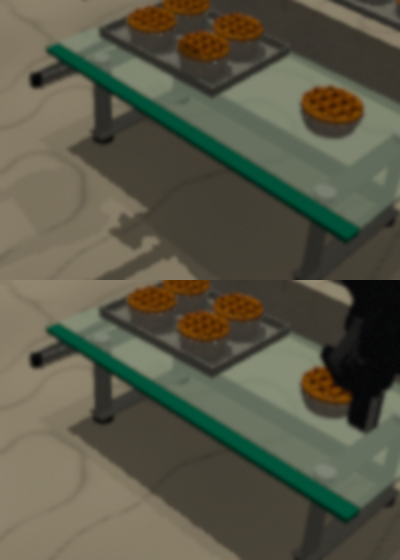

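The before and after crops match: the riser's ends are at (50,48) and (355,235) in both, and the tray and tart haven't moved. The fingers are clear.

```bash
python3 -c "
from station import manip
print(manip.job_done())"
```

```text
the job is handed in; nothing more can be done
None
```

The glass check is done and handed in: the fingertips ran the front edge from about 14 mm inside the left end to about 12 mm from the right end, pressing with about 5–6 N, then lifted clear; the riser, tray and tarts look unmoved in the before/after pictures, and the shaker and tongs were never approached, though I did not compare pictures of them.

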